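# Book three tees on the tally counter

## Robot

A 6-joint arm with a two-finger parallel gripper is mounted at the origin on the work surface. World frame = base frame: x ahead of the robot, y to its left, z up, the work surface at z = 0. Lengths are in m, angles in rad, forces in N, time in s.
With the tool pointing down it reaches from about 0.325 to 0.9 m from the base axis. Payload 6.1 kg.
Tool frame: the origin (TCP) lies midway between the tips of the shut fingers; the grasp point (between the pads) lies 19 mm behind it; z points along the fingers, y is the line along which they close (so a half turn about z gives the same grasp; the last joint's range is limited). The gripper opens to 85 mm and grips with 20 to 120 N. Pads are 22 mm wide; open, the fingers measure 114 mm over their backs; the gripper's body (76 mm by 85 mm) begins 54 mm behind the grasp point. The pads swing forward as they close: fully open they stand 13 mm farther back than shut.
Start: joints at [-1.277, 0.22, 1.526, -0, 1.395, -0.126], TCP at [0.255, -0.571, 0.194] pointing down, gripper open.
Joint ranges: [-2.98, 2.98], [-0.91, 2.08], [0.09, 2.57], [-1.24, 4.39], [0.2, 2.65], [-2.68, 2.68]. Speed limits (rad/s): [2.57, 2.57, 3.01, 3.14, 3.14, 3.14].

## Interface

Orientations are given as [roll, pitch, yaw] about the fixed x, y, z axes, in that order (R = Rz(yaw) Ry(pitch) Rx(roll)).
In Python, from plant import movep, move_l, set_joints, gripper_to, hold, inverse_kinematics, observe, get_image, get_calibration, Unreachable, job_done gives the robot as it stands. Calls block until the motion is done:
- movep(position, orientation): joint-space move of the TCP to a pose.
- move_l(position, feed=0.15, rotation=None, max_force=None): straight line of the TCP; rotation=None keeps the orientation; feed is the mean speed in m/s. With max_force (N) it stops when the force on the tool has changed by that much, and returns True; else False.
- set_joints(angles): joint-space move.
- gripper_to(opening, f_grip=None): finger opening in m; f_grip is the grip in N (None keeps the last); returns when the fingers have stopped.
- hold(seconds).
- inverse_kinematics(position, orientation): joint angles nearest the present ones, or None.
- observe(): the state.
- get_image(name): name is "side" or "top" or "wrist"; returns (picture, depth): 480x640x3 uint8, red, green, blue; 480x640 float32, m along the optical axis (not along the pixel's ray), 0 where there is no reading.
- get_calibration(name): a dict with "intrinsics" (3x3 intrinsics, pixels), "world_from_camera" (4x4, takes a point from camera to world coordinates). Camera axes: x right, y down, z forward; pixel columns grow to the right and rows downward; lengths in m; the calibration is good to about 2 mm. A picture is of the moment at which its call begins: read the wrist's pose just before it. get_calibration takes no time and is no camera call; for the wrist camera it gives the pose at the moment of the call.
A pose or a line that the arm cannot do raises Unreachable and nothing moves.
- job_done(): hands the job in; it is judged then, once.
The state is a dict: "time_s": time; "q": joint angles; "joint_velocities": joint speeds; "joint_torque": joint torques, N m; "eef_pos": TCP position; "tcp_rot": TCP orientation; "ft_force": force on the tool from outside, world axes, zero at the start; "torque": the same for the moment, N m; "opening": finger opening in m; "grasp_force": force on a finger pad.
Only numpy, scipy, OpenCV 4.12 (cv2) and the standard library are available. Lean on these libraries where they do the work, as an engineer would, in place of code of your own. Each camera call takes 0.05 s, during which the arm holds its last target. There are 200 camera calls.

## Task

Three pipe tees have just come into stock: advance the lobed thumbwheel of the blue tally counter by exactly three clicks, clockwise seen from above. Flick it on by its edge with a fingertip, one click per flick, taking the finger off the wheel and letting it rest for a moment after each click. Leave the green counter's wheel and the loose pipe fittings as they are, and finish clear of everything.

Things in the scene. Friction and masses are not known exactly. Their poses are not given: they have to be found in the camera images.
- blue_counter: Tally counter to work: blue box 100 x 100 x 36 mm on a 4 mm steel foot plate 150 x 120 mm, screwed to the bench; a flat black eight-lobed thumbwheel on top turns about an upright axle. Origin under the axle on the bench, z up, own +x towards its yellow pointer post (12 mm square, 62 mm high, 78 mm from the axle; its nib reaches in to 60 mm from the axle).
- blue_hub (a point): On the axle of the blue wheel, on top of its small cap (radius 11 mm), 68 mm above the bench. The wheel's disc has radius 42 mm and spans 44 to 58 mm height. Eight lobes at 45 degrees, seven white and one red: upright round posts of radius 5 mm centred 52 mm from the axle, 44 to 66 mm high, outermost radius 57 mm.
- blue_wheel (a joint): Wheel angle in rad, growing clockwise from above, no wrap; 0.785 a click; 0 = red lobe at the pointer. Starts at rest at 0 to 5 clicks. At each of the eight detents a lobe stands at the pointer. 1 to 3 N along the rim on a lobe turns it; past half a click it snaps on to the next, else back; it does not coast. A fingertip moved 45 degrees round, mid-gap to mid-gap, gives one click.
- blue_red (a point): Outer top edge of the red lobe of the blue wheel: 57 mm from the axle, 66 mm above the bench, turns with the wheel. Between neighbouring lobes, outside the disc, a fingertip goes in from above: the space there is about 37 mm wide at 62 mm from the axle; the box top under it, at 36 mm height, ends 50 mm from the axle (71 mm at the corners).
- green_counter: A second counter, the same in every size but with a green box; it may stand on either side. Leave its wheel alone. Origin under its axle on the bench, own +x towards its yellow pointer.
- green_red (a point): The outer top edge of the red lobe of the green counter's wheel, 57 mm from its axle, 66 mm above the bench.
- tee: Loose galvanised pipe tee lying flat, 68 x 52 x 36 mm, between the counters; leave alone. Origin on the bench under the meeting point of its limbs; the through run lies along own x, the branch along own +y.
- elbow: Loose galvanised pipe elbow lying flat, 52 x 52 x 36 mm, beyond the counters; leave alone. Origin on the bench under its corner; limbs along own +x and +y.
- coupling: Loose galvanised pipe coupling standing upright, diameter 36 mm, 40 mm high, on the robot's side of the counters; leave alone. Origin at the centre of its foot.
Things that resemble listed ones, but are neither listed nor needed, are in the scene too. Leave any orange look-alike of the blue_counter alone.

How it is judged:
By the outcome, as a careful person would: the job done as asked, in the order asked, and still so for the second after the job is handed in, with the robot touching nothing.
It also fails if it takes over 51 s, if anything falls off the work surface, if the arm or the gripper's body presses on something with over 40 N, if the wrist force passes 120 N, or if a joint passes its speed limit or range.

## Working session

There is one attempt and no reset: what is moved stays moved. The work goes in short steps, each a Python script; the robot and the scene stay as the last script left them, time stands still between calls to the robot, and variables do not carry over. Pictures are saved under pics/ and viewed, at most 10 in all, crops included, and the job is handed in when it is done.

```bash
mkdir -p pics; ls
python3 - <<'E'
from plant import *
import cv2,numpy as np
for n in("top","side"):
    im,d=get_image(n); cv2.imwrite(f"pics/{n}0.png",im[:,:,::-1]); np.savez(f"pics/{n}0.npz",im=im,d=d)
    c=get_calibration(n); print(n,c["intrinsics"].tolist(),np.round(c["world_from_camera"],3).tolist())
s=observe();print(s["time_s"],s["tcp_rot"])
E
```

```text
pics
top [[461.0298874358894, 0.0, 318.48175522150706], [0.0, 461.0298874358894, 238.72613059924805], [0.0, 0.0, 1.0]] [[-0.005, -0.997, 0.08, 0.466], [-1.0, 0.003, -0.031, 0.016], [0.03, -0.08, -0.996, 0.792], [0.0, 0.0, 0.0, 1.0]]
side [[561.2689226958449, 0.0, 319.90547989197086], [0.0, 561.2689226958449, 248.91172122042707], [0.0, 0.0, 1.0]] [[0.985, -0.097, 0.14, 0.41], [-0.169, -0.652, 0.739, -0.72], [0.02, -0.752, -0.659, 0.74], [0.0, 0.0, 0.0, 1.0]]
0.1 [-3.13982224e+00 -2.19963198e-04  4.19770977e-01]
```

View pics/top0.png

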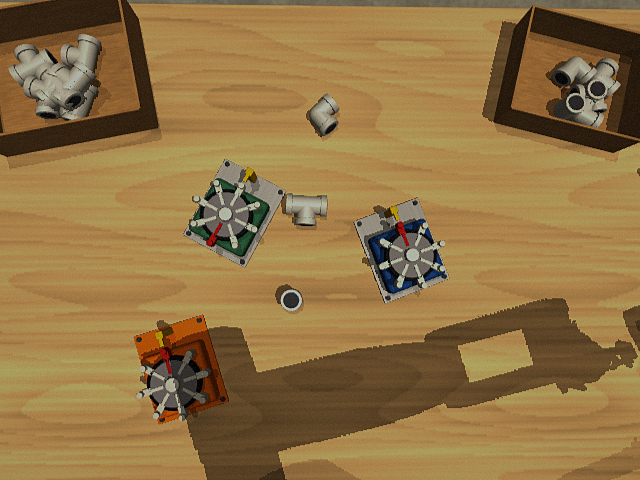

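View pics/side0.png

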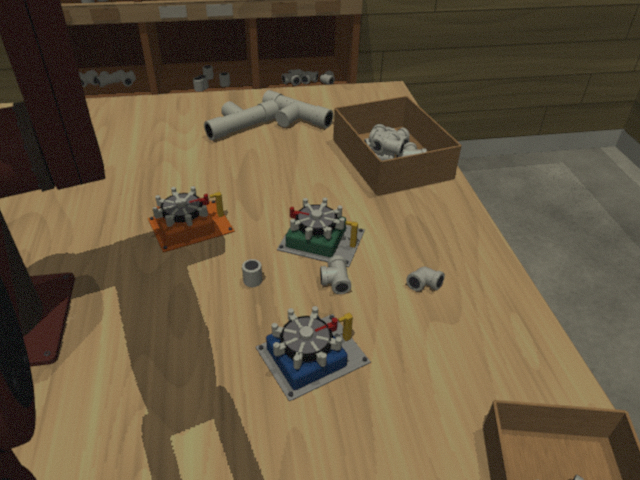

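Top view: the blue hub is at about (413,255), with the red lobe at (402,228) facing the yellow post at (394,212), so the wheel is at about 0. Green is at (226,214) and the orange look-alike at (172,384). Side view: the blue hub is at about (306,332) and its yellow post at (347,322). Next I'll measure these.

```bash
cat > h.py <<'E'
import numpy as np,cv2
from plant import *
def ray(n,px,z,c=None):
    c=c or get_calibration(n);K,T=c["intrinsics"],c["world_from_camera"]
    d=T[:3,:3]@np.linalg.inv(K)@[px[0],px[1],1];o=T[:3,3]
    return o+d*(z-o[2])/d[2]
def pts(n,im,d):
    c=get_calibration(n);K,T=c["intrinsics"],c["world_from_camera"]
    v,u=np.mgrid[:480,:640];p=np.stack([(u-K[0,2])/K[0,0],(v-K[1,2])/K[1,1],np.ones_like(u)],-1)*d[...,None]
    return p@T[:3,:3].T+T[:3,3]
def blue(n,im,d,centre,verbose=True):
    """white spots/red/yellow around the blue wheel, from cloud heights and colours"""
    P=pts(n,im,d);h=cv2.cvtColor(im,cv2.COLOR_RGB2HSV).astype(int);H,S,V=h[...,0],h[...,1],h[...,2]
    near=(np.hypot(P[...,0]-centre[0],P[...,1]-centre[1])<.11)&(d>0)
    red=near&((H<6)|(H>174))&(S>150)&(V>60)&(P[...,2]>.05); yel=near&(H>20)&(H<32)&(S>150)&(V>100)&(P[...,2]>.05)
    blu=near&(H>100)&(H<125)&(S>130); lob=near&(S<60)&(V>120)&(P[...,2]>.057)
    return P,dict(red=red,yel=yel,blu=blu,lob=lob)
E
python3 - <<'E'
from h import *
for n,hub in(("top",(413,255)),("side",(306,332))):
    z=np.load(f"pics/{n}0.npz");im,d=z["im"],z["d"]
    c=ray(n,hub,.068);print(n,"hub ray",c.round(4))
    P,m=blue(n,im,d,c)
    for k in m:
        q=P[m[k]];print(k,len(q),q.mean(0).round(4),q[:,2].min().round(3),q[:,2].max().round(3))
    # lobe + hub top points: fit circle on outer contour
    q=P[m["lob"]|m["red"]];print("lob minEnclosing",cv2.minEnclosingCircle((q[:,:2]*1000).astype(np.float32)))
    r=P[m["red"]];print("red far",r[np.argmax(np.hypot(*(r-c)[:,:2].T))])
    x,y=hub;cv2.imwrite(f"pics/{n}crop.png",cv2.resize(im[y-65:y+65,x-80:x+80,::-1],(640,520),interpolation=cv2.INTER_CUBIC))
E
```

```text
top hub ray [ 0.4979 -0.1554  0.068 ]
red 112 [ 0.5349 -0.1408  0.06  ] 0.054 0.067
yel 68 [ 0.5674 -0.1287  0.0614] 0.059 0.064
blu 1072 [ 0.4946 -0.1385  0.034 ] 0.001 0.06
lob 753 [ 0.4941 -0.1556  0.0619] 0.057 0.071
lob minEnclosing ((499.1676025390625, -154.58436584472656), 56.683589935302734)
red far [ 0.55062574 -0.13444591  0.06641033]
side hub ray [ 0.4985 -0.1561  0.068 ]
red 92 [ 0.5388 -0.1397  0.0603] 0.051 0.068
yel 61 [ 0.5673 -0.129   0.0617] 0.057 0.066
blu 1293 [ 0.4946 -0.1898  0.0291] 0.006 0.058
lob 579 [ 0.4946 -0.1548  0.0627] 0.057 0.071
lob minEnclosing ((499.5877990722656, -153.96829223632812), 56.41949462890625)
red far [ 0.55143753 -0.13685962  0.06535886]
```

View pics/topcrop.png

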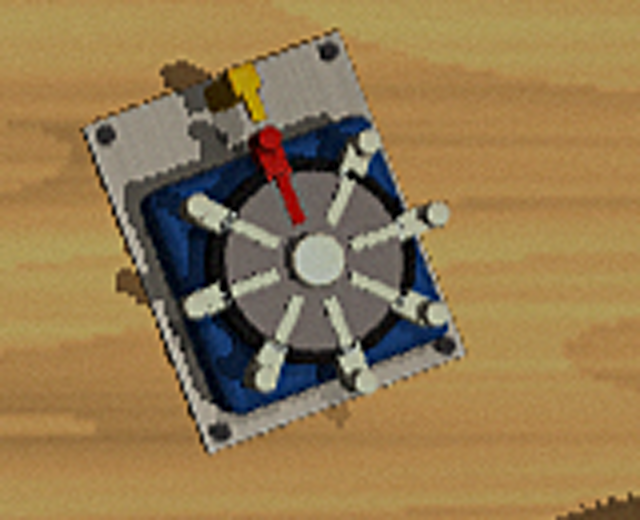

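View pics/sidecrop.png

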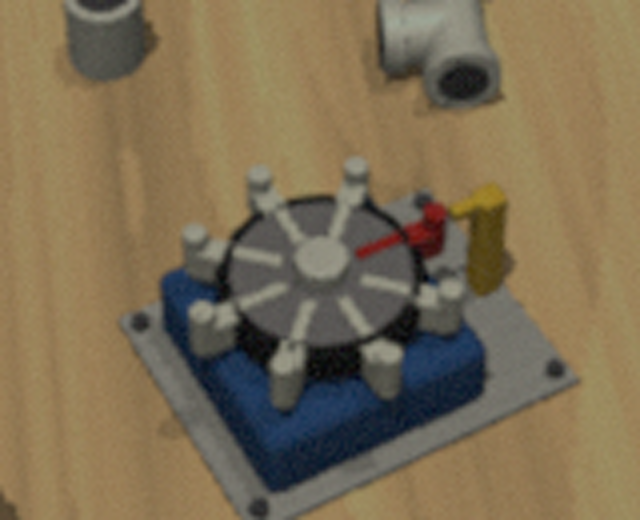

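Both views agree: hub (0.4985,-0.155), pointer direction about 21°, red at 21°, so the wheel is at 0. The rim radius fits at 57 mm, as given. I'll do the first flick on the side away from the pointer, from -46.5° to -91.5°, with the tool turning along with it.

```bash
cat >> h.py <<'E'
C=np.array([.4985,-.155]);A0=np.radians(21-67.5);R=.063;ZT=.050;ZU=.125
def pose(a,z,r=R): return [*(C+r*np.array([np.cos(a),np.sin(a)])),z],[np.pi,0,a+np.pi/2]
def flick():
    p,o=pose(A0,ZU);movep(p,o);hold(.2)
    f0=observe()["ft_force"]
    p,o=pose(A0,ZT)
    if move_l(p,feed=.1,max_force=12): print("descent blocked",observe()["eef_pos"]); move_l(pose(A0,ZU)[0]); return False
    for k in (1,2,3):
        p,o=pose(A0-np.radians(15*k),ZT)
        if move_l(p,feed=.06,rotation=o,max_force=25): print("sweep blocked",k,observe()["eef_pos"])
        print(k,(observe()["ft_force"]-f0).round(1))
    hold(.3);move_l(pose(A0-np.pi/4,ZU)[0],feed=.15);hold(1.)
    return True
def look(tag):
    for n in("top","side"):
        im,d=get_image(n);P,m=blue(n,im,d,C)
        q=P[m["red"]];v=q.mean(0)[:2]-C if len(q) else np.zeros(2)
        print(n,len(q),"red deg",np.degrees(np.arctan2(v[1],v[0])).round(1),"r",np.hypot(*v).round(4))
        cv2.imwrite(f"pics/{n}{tag}.png",im[:,:,::-1])
    print("t",observe()["time_s"])
E
python3 - <<'E'
from h import *
for a in (A0,A0-np.pi/4):
    for z in(ZU,ZT): print(np.round(inverse_kinematics(*pose(a,z)),2))
gripper_to(0)
flick(); look("1")
E
```

```text
[-0.49  0.17  1.72 -0.    1.25  0.32]
[-0.49  0.25  1.77 -0.    1.11  0.32]
[-0.56  0.08  1.81 -0.    1.24  1.04]
[-0.56  0.18  1.86 -0.    1.1   1.04]
1 [-1.2  0.7  0.2]
2 [-0.3  1.5  1.2]
3 [-0.8  0.8  1.1]
top 5056 red deg 151.9 r 0.0553
side 131 red deg -30.3 r 0.0304
t 7.0167
```

```bash
python3 -c "
import cv2;a=cv2.imread('pics/side1.png')[240:410,200:420];cv2.imwrite('pics/s1c.png',cv2.resize(a,None,fx=3,fy=3))"
```

```text
(no output)
```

View pics/s1c.png

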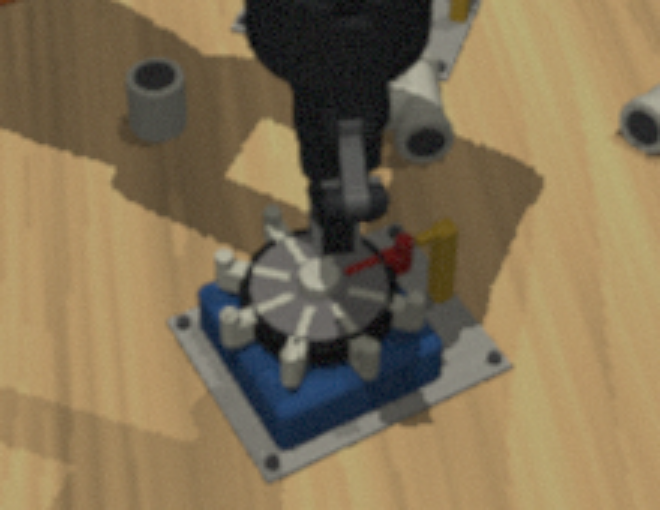

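The red lobe, at (400,250) in this crop, still stands at the pointer, so the wheel didn't advance. Before retrying I'll check what actually happened, going back through the move with the state logged.

Run:
```python
from h import *
s=observe();print(s["eef_pos"],s["tcp_rot"],s["opening"],s["time_s"],pose(A0-np.pi/4,ZU))
im,d=get_image("wrist");cv2.imwrite("pics/w1.png",im[:,:,::-1])
P=pts("wrist",im,d)
im2,d2=get_image("side");Q=pts("side",im2,d2)
# gripper points seen from side near the tip
m=(d2>0)&(np.hypot(Q[...,0]-s["eef_pos"][0],Q[...,1]-s["eef_pos"][1])<.06)&(Q[...,2]>.075)
for lo in np.arange(.08,.2,.01):
    q=Q[m&(Q[...,2]>lo)&(Q[...,2]<lo+.01)]
    if len(q):print(round(lo,3),len(q),q.min(0).round(3),q.max(0).round(3))
```

```text
[ 0.49684342 -0.21798154  0.12501911] [ 3.14159032e+00 -1.86216438e-05 -2.62136563e-02] 0.00018897083517246304 7.0167 ([np.float64(0.49685085225660397), np.float64(-0.2179784114734601), 0.125], [3.141592653589793, 0, np.float64(-0.02617993877991509)])
0.16 22 [ 0.484 -0.228  0.161] [ 0.506 -0.22   0.17 ]
0.17 77 [ 0.484 -0.232  0.17 ] [ 0.506 -0.219  0.18 ]
0.18 70 [ 0.484 -0.232  0.18 ] [ 0.505 -0.22   0.19 ]
0.19 7 [ 0.484 -0.231  0.19 ] [ 0.501 -0.22   0.194]
```

View pics/w1.png

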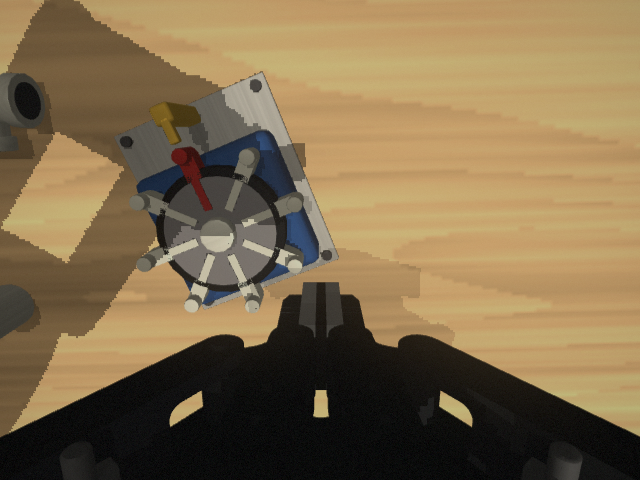

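The wrist view shows the red lobe at (185,155), still under the pointer at (175,120). The shut fingertips are at (320,283), beside the wheel. I'll work out the true tip height with rays.

Run:
```python
from h import *
def rayy(n,px,y):
    c=get_calibration(n);K,T=c["intrinsics"],c["world_from_camera"]
    d=T[:3,:3]@np.linalg.inv(K)@[px[0],px[1],1];o=T[:3,3];return o+d*(y-o[1])/d[1]
def proj(n,p):
    c=get_calibration(n);K,T=c["intrinsics"],c["world_from_camera"]
    q=K@(T[:3,:3].T@(np.array(p)-T[:3,3]));return (q[:2]/q[2]).round(1)
print("side tip",rayy("side",(312,323),-.232))
e=observe()["eef_pos"]
print("tcp proj side",proj("side",e),"wrist",proj("wrist",e))
im,d=get_image("wrist");P=pts("wrist",im,d)
print("hub wrist",P[238,217],"ray",ray("wrist",(217,238),.068),"red",ray("wrist",(183,155),.066),"yel",ray("wrist",(165,112),.062))
for v in range(278,340,6):print(v,P[v,320].round(4),d[v,320])
```

```text
side tip [ 0.49459675 -0.232       0.1751639 ]
tcp proj side [311.6 339.1] wrist [320.3 272.1]
hub wrist [ 0.4998787  -0.15399505  0.06849624] ray [ 0.49974422 -0.15385705  0.068     ] red [ 0.55060122 -0.13800617  0.066     ] yel [ 0.5753081  -0.12899535  0.062     ]
278 [ 0.4454 -0.2161  0.0005] 0.32578385
284 [ 0.5088 -0.2182  0.1694] 0.14616883
290 [ 0.509  -0.2182  0.1755] 0.14027874
296 [ 0.5092 -0.2183  0.1812] 0.1346624
302 [ 0.5089 -0.2183  0.1854] 0.1307664
308 [ 0.5083 -0.2182  0.1886] 0.1278296
314 [ 0.5089 -0.2183  0.1941] 0.12237848
320 [ 0.5091 -0.2183  0.1984] 0.11811
326 [ 0.508  -0.2183  0.2   ] 0.11691402
332 [ 0.5063 -0.2182  0.2006] 0.116765074
338 [ 0.5044 -0.2182  0.2007] 0.117175736
```

The wrist camera and side camera agree that the real tip is at z ≈ 0.161–0.168 when the TCP reads 0.125. That puts the fingertip about 40 mm short of the reported TCP, so the flick passed over the lobes. The wrist view also gives a hub height of 0.0685, which means the arm pose itself is right. I'll use a guarded, deeper descent.

```bash
sed -i 's/^C=.*/C=np.array([.499,-.1547]);A0=np.radians(20.3-67.5);R=.063;ZT=.012;ZU=.085/; s/max_force=12/max_force=6/; s/max_force=25/max_force=15/' h.py
python3 - <<'E'
from h import *
print(flick(),observe()["eef_pos"])
im,d=get_image("wrist");cv2.imwrite("pics/w2.png",im[:,:,::-1]);print(observe()["time_s"])
E
```

```text
1 [2.3 1.4 0.5]
2 [ 1.1  0.1 -0.2]
3 [ 0.7  1.4 -0.5]
True [ 0.4966106  -0.21767672  0.08504487]
12.2167
```

View pics/w2.png

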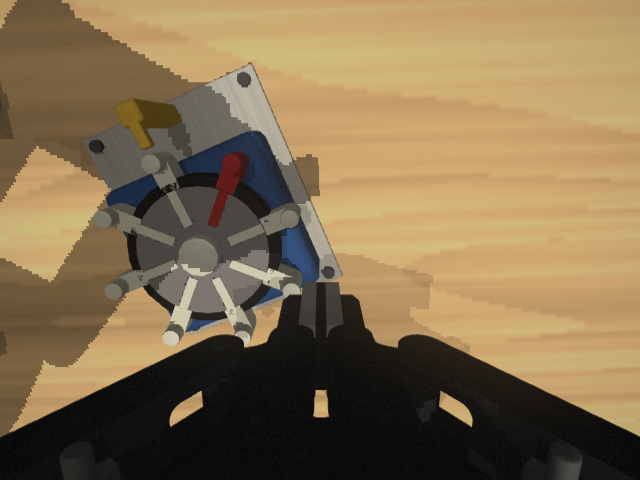

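It advanced exactly one click: red is at (232,165), one place clockwise, and a white lobe at (152,163) faces the pointer nib. I'll do the second flick, check the red angle numerically, and only do the third if that is right.

Run:
```python
from h import *
def redang():
    c=get_calibration("wrist");im,d=get_image("wrist");h=cv2.cvtColor(im,cv2.COLOR_RGB2HSV)
    m=((h[...,0]<6)|(h[...,0]>174))&(h[...,1]>150)&(h[...,2]>60);P=pts("wrist",im,d)
    m&=(np.hypot(P[...,0]-C[0],P[...,1]-C[1])<.065)&(P[...,2]>.05)
    v=P[m].mean(0)[:2]-C;return im,np.degrees(np.arctan2(v[1],v[0])),np.hypot(*v),m.sum()
print(redang()[1:])
flick();r=redang();print(r[1:]);cv2.imwrite("pics/w3.png",r[0][:,:,::-1])
if abs(r[1]+69.7)<8:
    flick();r=redang();print(r[1:])
    p,o=pose(A0-np.pi/4,.25);move_l(p,feed=.25);r=redang();print(r[1:]);cv2.imwrite("pics/w4.png",r[0][:,:,::-1])
print(observe()["time_s"])
```

```text
(np.float64(-22.60537270860097), np.float64(0.04205229758506845), np.int64(1082))
1 [2.1 1.2 0.7]
2 [ 0.7 -0.6 -0.4]
3 [ 0.1  0.8 -0.1]
(np.float64(-65.09454266432907), np.float64(0.04097537978488467), np.int64(1002))
1 [1.5 0.3 1.3]
2 [0.5 0.  1. ]
3 [ 0.3 -0.8  0.9]
(np.float64(-110.32451844835224), np.float64(0.03882257899726054), np.int64(1055))
(np.float64(-112.52114364388373), np.float64(0.03722391811813497), np.int64(315))
23.2583
```

View pics/w4.png

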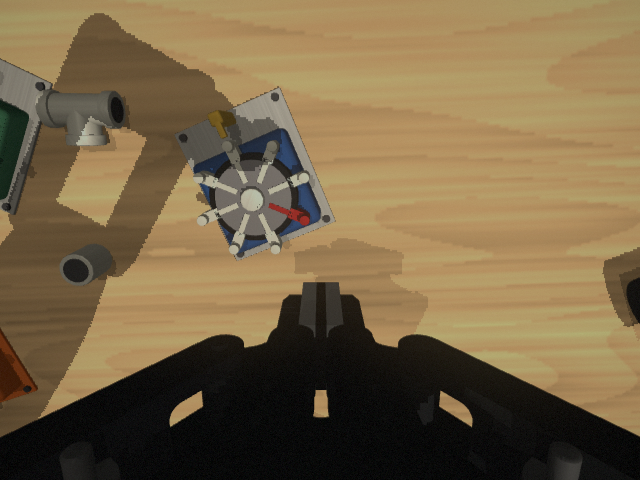

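The red lobe, at (303,217), is now three lobes clockwise of the pointer at -112.5°, against about -114° expected. A white lobe faces the pointer, and the tee and coupling look undisturbed. The arm is clear, so I'm handing in.

```bash
python3 -c "
from plant import *
hold(.5);print(job_done())"
```

```text
the job is handed in; nothing more can be done
None
```

The blue thumbwheel was advanced exactly three clicks clockwise, one per flick (an extra first pass went over the lobes without moving it), with the green wheel and fittings not touched and the job handed in at about 24 s with the arm clear.

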